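Make up the mirror kit and the objective kit in their fitted trays

TASK

Make up two parts kits in the grey fitted trays, every part upright on the floor of its pocket: in the tray with the rectangular pocket the mirror mount goes in that pocket and the longest of the three posts in the small hole. In the other tray the objective and the post holder go in the two large round pockets (either way round) and the middle-length post in the small hole. Leave the shortest post standing where it is.

Things in the scene. Friction and masses are not known exactly. Their poses are not given: they have to be found in the camera images.
- mirror_mount: black kinematic mirror mount standing up, round mirror at -x, two adjuster knobs at +x; 40 mm (x, over all) by 46 mm (y) by 46 mm tall. Its two square plates, 44 mm wide in y, lie between x = -16 and +5 mm: pinch their side edges along y, near x = -5 mm. It leans about 2 degrees as it rests. Origin: centre of its underside; z up.
- objective: spare microscope objective standing upright: round, pale, 44 mm tall, 31 mm diameter between 8 and 36 mm height, narrowing to about 20 mm at top and foot. Origin: centre of its underside; z up its axis.
- post_holder: black post holder standing up: a barrel of 25 mm diameter on a 32 mm round foot (3 mm thick), 52 mm tall, with a thumb screw sticking out sideways to -y at 42 mm height, its end 27 mm from the barrel's axis. Origin: on the underside, but the barrel's axis stands 6 mm from it at y = +6 mm. z up. Pinch the barrel along x.
- post_75: bare steel optical post standing upright, 12.7 mm diameter, 75 mm tall (the longest of the three posts). Origin: centre of its underside; z up its axis.
- post_50: bare steel optical post standing upright, 12.7 mm diameter, 50 mm tall (the middle one of the three posts). Origin: centre of its underside; z up its axis.
- post_38: bare steel optical post standing upright, 12.7 mm diameter, 38 mm tall (the shortest of the three posts). Origin: centre of its underside; z up its axis. Not needed: it stays where it stands.
- mirror_tray: fixed grey kitting tray, 150 mm (its x) by 76 mm (y), top 14 mm and dark pocket floors 4 mm above the table (pockets 10 mm deep, mouths chamfered 2 mm). Origin: centre of its underside; z up. Rectangular pocket 48 mm (x) by 54 mm (y), centred at x = -35 mm, y = 0, and a small round hole of 20 mm diameter centred at x = +43 mm, y = 0.
- objective_tray: fixed grey kitting tray, 150 mm (its x) by 76 mm (y), top 14 mm and dark pocket floors 4 mm above the table (pockets 10 mm deep, mouths chamfered 2 mm). Origin: centre of its underside; z up. Two equal round pockets of 40 mm diameter, centred at x = -46 mm and x = +46 mm, y = 0, and between them, at the origin's x and y, a small round hole of 20 mm diameter.
Not all that is in view belongs to the job. What is shaped like the objective but brown is not meant.

How it is judged:
By the outcome, as a careful person would: the job done as asked, in the order asked, and still so for the second after the job is handed in, with the robot touching nothing.
It also fails if it takes over 125 s, if anything falls off the work surface, if the arm or the gripper's body presses on something with over 40 N, if the wrist force passes 120 N, or if a joint passes its speed limit or range.

ROBOT

A 6-joint arm with a two-finger parallel gripper is mounted at the origin on a cart in front of the work surface, level with it; the furniture and walls round the work are solid. World frame = base frame: x ahead of the robot, y to its left, z up, the work surface at z = 0. Lengths are in m, angles in rad, forces in N, time in s.
With the tool pointing down it reaches from about 0.375 to 0.975 m from the base axis. Payload 3.8 kg.
Tool frame: the origin (TCP) lies on the mounting face of the last link; the fingertips stand 173 mm ahead of it and the grasp point (between the pads) lies 155 mm ahead of it (bot.hold_point_z is the distance from the TCP to the grasp point, in m); z points along the fingers, y is the line along which they close (so a half turn about z gives the same grasp; the last joint's range is limited). The gripper opens to 85 mm and grips with 20 to 120 N. Pads are 22 mm wide; open, the fingers measure 114 mm over their backs; the gripper's body (76 mm by 85 mm) begins 54 mm behind the grasp point. The pads swing forward as they close: fully open they stand 13 mm farther back than shut.
Start: joints at [-1.2, 0.264, 1.604, -0, 1.274, -0.037], TCP at [0.268, -0.62, 0.405] pointing down, gripper open.
Joint ranges: [-2.63, 2.63], [-0.94, 2.18], [0.31, 2.57], [-1.31, 4.45], [0, 2.66], [-2.55, 2.55]. Speed limits (rad/s): [2.57, 2.57, 3.14, 3.14, 3.14, 3.14].

INTERFACE

Orientations are given as a rotation vector (axis times angle).
In Python, from workcell import bot, optics gives the robot as it stands.
- The arm moves only by the shell command python3 -m jog 'ROWS' [OPENING] [FORCE]. ROWS is JSON, a list of rows, each an object of numbers: "dx", "dy", "dz": the shift along the tool's x, y, z in mm; "ax", "ay", "az": the turn, a rotation vector about the tool's x, y, z in degrees. A call has 1 to 20 rows; each row shifts and turns the commanded pose from where the row before left it, along the tool's axes as they then stand; what a row does not reach is not made up. A row lasts 1/12 s, in which the tool goes at most 41.7 mm and 7.16 degrees, less where a joint would pass 70% of its speed; a pose out of reach is approached as far as the arm can. A call with a gripper value outside its range is refused whole. OPENING is the opening, from 0 (shut) to 1 (fully open), set as the call begins (- or left out, the last holds). The fingers move at their own pace and stop on an object; FORCE is the grip in N (left out, the last holds). Time passes only in rows, so rows that do not move let the fingers close. It gives the time, the measured TCP pose, the force, the opening and the grip force at its end, in the units of the state.
- bot.read_state(): the state, without advancing time (a new reading comes with each control period).
- optics.read_camera(name): name is "scene" or "top" or "wrist"; returns a dict with "img" (480x640x3 uint8, red, green, blue), "vertical_fov" (degrees; the focal length in pixels is half the picture's height over the tangent of half this angle, whatever the lens; pixels are square), "cx", "cy" (the principal point, pixels), "k1" (the pictures are not rectified: a ray, as slopes to the right and down, at radius r is drawn at 1 + k1 r^2 times it, then the intrinsics apply), "R" (3x3) and "t" (3): a world point X has camera coordinates R X + t; the wrist camera has in their place "tool_from_camera" (4x4, takes a point from camera to tool coordinates, whose origin is the TCP and whose axes are the flange's). Camera axes: x right, y down, z forward; pixel columns grow to the right and rows downward; lengths in m; the calibration is good to about 2 mm. A picture is of the moment at which its call begins: read the wrist's pose just before it. There is no depth.
- bot.finish_job(): hands the job in; it is judged then, once.
The state is a dict: "time": time; "q": joint angles; "joint_vel": joint speeds; "joint_torque": joint torques, N m; "tool_pos": TCP position; "tcp_rot": TCP orientation; "wrist_force": force on the tool from outside, world axes, zero at the start; "torque": the same for the moment, N m; "width": opening from 0.0 (shut) to 1.0 (fully open); "grip_force": force on a finger pad.
Only numpy, scipy, OpenCV 4.12 (cv2) and the standard library are available. Lean on these libraries where they do the work, as an engineer would, in place of code of your own. Each camera call takes 0.05 s, during which the arm holds its last target. There are 200 camera calls.

## Working session

There is one attempt and no reset: what is moved stays moved. The work goes in short steps, Python scripts to look and compute and a shell command to move; the robot and the scene stay as the last step left them, time stands still between calls to the robot, and variables do not carry over. Pictures are saved under pics/ and viewed, at most 14 in all, crops included, and the job is handed in when it is done.

```bash
mkdir -p pics; ls; cat > h.py <<'E'
import numpy as np,cv2,json,pickle
from scipy.spatial.transform import Rotation as Ro
from workcell import bot,optics
def snap(name,fn):
    s=bot.read_state(); c=optics.read_camera(name)
    if 'tool_from_camera' in c and 'R' not in c:
        T=np.array(c['tool_from_camera']); W=np.eye(4); W[:3,:3]=Ro.from_rotvec(s['tcp_rot']).as_matrix(); W[:3,3]=s['tool_pos']
        M=np.linalg.inv(W@T); c['R']=M[:3,:3]; c['t']=M[:3,3]
    c['R']=np.array(c['R']);c['t']=np.array(c['t'])
    pickle.dump(c,open('pics/'+fn+'.pkl','wb')); cv2.imwrite('pics/'+fn+'.png',c['img'][:,:,::-1]); return c
def load(fn): return pickle.load(open('pics/'+fn+'.pkl','rb'))
def K(c):
    h=c['img'].shape[0]; f=h/2/np.tan(np.radians(c['vertical_fov'])/2); return f
def ray(c,u,v):
    f=K(c); d=np.array([(u-c['cx'])/f,(v-c['cy'])/f]); x=d.copy()
    for _ in range(30): x=d/(1+c['k1']*(x@x))
    r=c['R'].T@np.array([x[0],x[1],1]); return -c['R'].T@c['t'],r/np.linalg.norm(r)
def atz(c,u,v,z):
    o,r=ray(c,u,v); return o+r*(z-o[2])/r[2]
def proj(c,X):
    p=c['R']@np.asarray(X,float)+c['t']; x=p[:2]/p[2]; x=x*(1+c['k1']*(x@x)); return x*K(c)+[c['cx'],c['cy']]
def tri(obs):
    A=np.zeros((3,3));b=np.zeros(3);L=[]
    for c,u,v in obs:
        o,r=ray(c,u,v);P=np.eye(3)-np.outer(r,r);A+=P;b+=P@o;L.append((o,r,P))
    X=np.linalg.solve(A,b); return X,[float(np.linalg.norm(P@(X-o))) for o,r,P in L]
def crop(fn,x0,y0,x1,y1,k,out):
    im=cv2.imread('pics/'+fn+'.png')[y0:y1,x0:x1]; cv2.imwrite('pics/'+out+'.png',cv2.resize(im,None,fx=k,fy=k,interpolation=cv2.INTER_CUBIC))
E
python3 - <<'E'
from h import *
for n in ('scene','top','wrist'):
    c=snap(n,n+'0'); print(n,c['vertical_fov'],c['cx'],c['cy'],c['k1'],-c['R'].T@c['t'])
print(bot.read_state(), bot.hold_point_z)
E
```

```text
pics
scene 47.56050315220138 323.29939445653764 235.00299548119065 0.008199344770037864 [-0.38128401 -1.23802939  0.64809806]
top 47.42099481528142 321.5742052331409 240.49710949354346 -0.14838217984088198 [ 0.29085269 -0.17206242  1.625977  ]
wrist 59.30043985875522 323.8258826459321 231.95616679665955 -0.025271447515367224 [ 0.32941809 -0.5921193   0.37122221]
{'time': 0.15, 'q': array([-1.19985612e+00,  2.64625303e-01,  1.60506065e+00, -1.42196173e-05,
        1.27372975e+00, -3.69103498e-02]), 'joint_vel': array([ 0.00133803, -0.00421533, -0.00435429,  0.00060739, -0.0002359 ,
        0.00011708]), 'joint_torque': array([ 3.92158909e-04, -5.15906560e+01, -3.67959917e+01, -6.87448050e-05,
        8.08765821e-03,  2.96743758e-05]), 'tool_pos': array([ 0.26762504, -0.61939437,  0.40361711]), 'tcp_rot': array([-3.07473674e+00, -6.35861894e-01,  4.96821304e-04]), 'wrist_force': array([-0.18119852,  0.19657932, -0.92036118]), 'torque': array([0.02935653, 0.05854005, 0.0251269 ]), 'grip_force': 0.0, 'width': 1.001419487836525} 0.1547
```

View pics/top0.png

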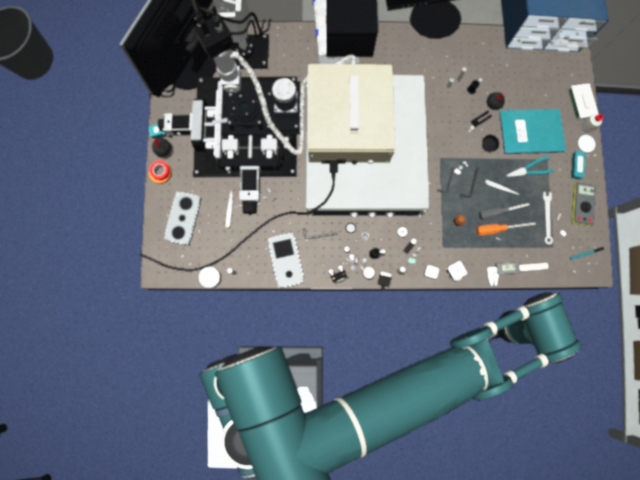

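View pics/scene0.png

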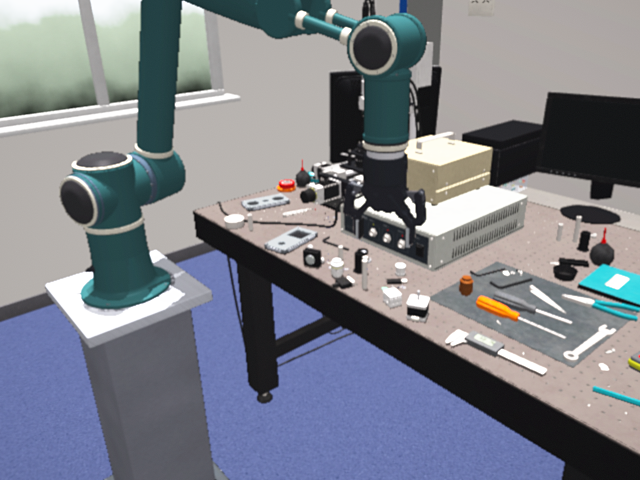

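The top view shows the objective tray at (181,218), the mirror tray at (286,260), small parts around (330–440, 225–285), and the brown decoy at (460,220). I'll enlarge both views.

```bash
python3 - <<'E'
from h import *
crop('top0',300,215,480,295,4.4,'topc'); crop('scene0',210,170,480,330,2.9,'scc')
c=load('top0')
for u,v in [(181,218),(286,260),(350,229),(403,232),(376,253),(369,272),(338,275),(410,247),(460,220),(208,277)]: print(u,v,atz(c,u,v,0.03).round(3))
E
```

```text
181 218 [0.582 0.248 0.03 ]
286 260 [ 0.457 -0.069  0.03 ]
350 229 [ 0.549 -0.257  0.03 ]
403 232 [ 0.54  -0.414  0.03 ]
376 253 [ 0.478 -0.333  0.03 ]
369 272 [ 0.421 -0.312  0.03 ]
338 275 [ 0.413 -0.221  0.03 ]
410 247 [ 0.495 -0.434  0.03 ]
460 220 [ 0.577 -0.588  0.03 ]
208 277 [0.406 0.161 0.03 ]
```

View pics/topc.png

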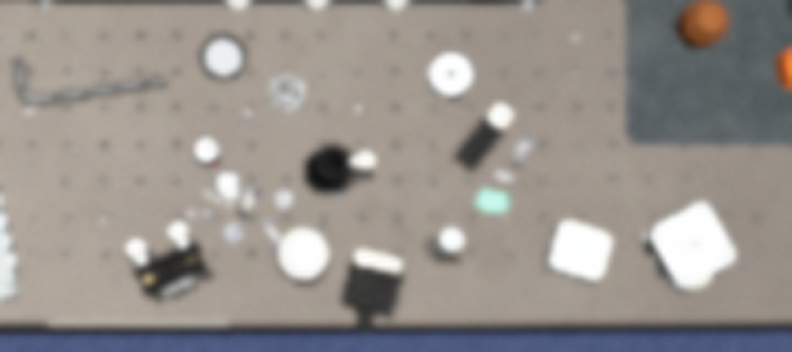

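View pics/scc.png

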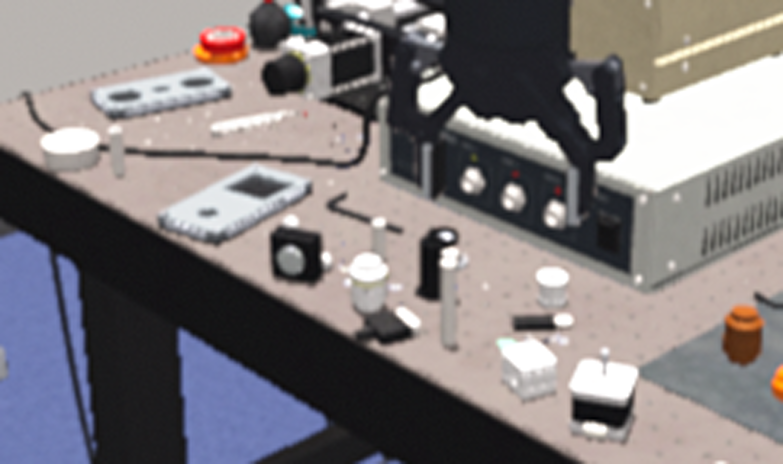

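```bash
python3 -m jog '[{"az":5.85},{"az":5.85},{"az":5.85},{"az":5.85},{"dx":18,"dy":-32},{"dx":18,"dy":-32},{"dx":18,"dy":-32},{"dx":18,"dy":-32},{"dx":18,"dy":-32},{"dx":18,"dy":-32},{"dx":18,"dy":-32},{"dx":18,"dy":-32},{},{}]'
python3 - <<'E'
from h import *
c=snap('wrist','w1'); s=bot.read_state(); print(s['tool_pos'],Ro.from_rotvec(s['tcp_rot']).as_matrix().round(4)); print(np.array(c['tool_from_camera']).round(4))
E
```

```text
[ 0.26759746 -0.6194605   0.40383715] [[ 9.180e-01  3.966e-01 -6.000e-04]
 [ 3.966e-01 -9.180e-01  1.300e-03]
 [ 0.000e+00 -1.400e-03 -1.000e+00]]
[[ 5.000e-04 -9.647e-01 -2.632e-01  6.760e-02]
 [ 1.000e+00  6.000e-04 -5.000e-04 -4.000e-04]
 [ 6.000e-04 -2.632e-01  9.647e-01  3.230e-02]
 [ 0.000e+00  0.000e+00  0.000e+00  1.000e+00]]invalid input
```

View pics/w1.png

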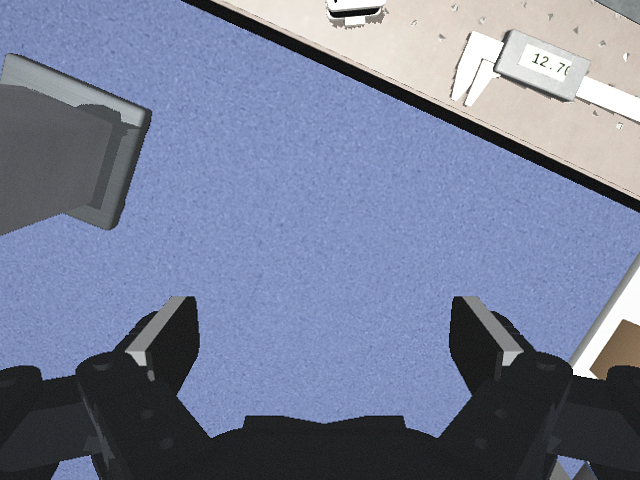

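The move was refused (empty rows aren't allowed), so this picture shows only floor, with the caliper at (540,65).

```bash
python3 -m jog '[{"az":5.85},{"az":5.85},{"az":5.85},{"az":5.85},{"dx":22,"dy":-32},{"dx":22,"dy":-32},{"dx":22,"dy":-32},{"dx":22,"dy":-32},{"dx":22,"dy":-32},{"dx":22,"dy":-32},{"dx":22,"dy":-32},{"dx":22,"dy":-32},{"dx":0},{"dx":0},{"dx":0}]'
python3 - <<'E'
from h import *
c=snap('wrist','w2'); s=bot.read_state(); print(s['tool_pos'],Ro.from_rotvec(s['tcp_rot']).as_matrix().round(3))
E
```

```text
[ 0.26763756 -0.61949198  0.40403082] [[ 0.918  0.397 -0.   ]
 [ 0.397 -0.918  0.001]
 [ 0.    -0.001 -1.   ]]invalid input
```

View pics/w2.png

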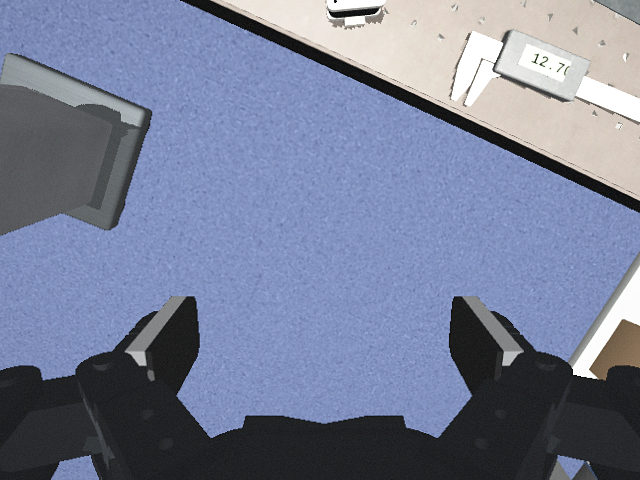

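Refused again, and the picture is the same. I'll test the row format with a single call.

```bash
python3 -m jog '[{"dx":0,"dy":0,"dz":0,"ax":0,"ay":0,"az":5}]'; echo; python3 -m jog '[{"az":5}]'; python3 -m jog '[{"dx":10,"az":3}]'  1 40; python3 -m jog
```

```text
time: 0.33
tool_pos: [0.2677, -0.6196, 0.4043]
tcp_rot: [-3.101, -0.5, 0.0]
wrist_force: [0.4, -0.2, -0.7]
width: 0.999
grip_force: 0.0
invalid input
invalid input
invalid input
```

All six keys are required in every row.

```bash
python3 -m jog '[{"dx":0,"dy":0,"dz":0,"ax":0,"ay":0,"az":6.1},{"dx":0,"dy":0,"dz":0,"ax":0,"ay":0,"az":6.1},{"dx":0,"dy":0,"dz":0,"ax":0,"ay":0,"az":6.2},{"dx":22,"dy":-32,"dz":0,"ax":0,"ay":0,"az":0},{"dx":22,"dy":-32,"dz":0,"ax":0,"ay":0,"az":0},{"dx":22,"dy":-32,"dz":0,"ax":0,"ay":0,"az":0},{"dx":22,"dy":-32,"dz":0,"ax":0,"ay":0,"az":0},{"dx":22,"dy":-32,"dz":0,"ax":0,"ay":0,"az":0},{"dx":22,"dy":-32,"dz":0,"ax":0,"ay":0,"az":0},{"dx":22,"dy":-32,"dz":0,"ax":0,"ay":0,"az":0},{"dx":22,"dy":-32,"dz":0,"ax":0,"ay":0,"az":0},{"dx":0,"dy":0,"dz":0,"ax":0,"ay":0,"az":0},{"dx":0,"dy":0,"dz":0,"ax":0,"ay":0,"az":0},{"dx":0,"dy":0,"dz":0,"ax":0,"ay":0,"az":0},{"dx":0,"dy":0,"dz":0,"ax":0,"ay":0,"az":0}]'
python3 - <<'E'
from h import *
c=snap('wrist','w3'); s=bot.read_state(); print(s['tool_pos'],Ro.from_rotvec(s['tcp_rot']).as_matrix().round(3))
E
```

```text
time: 1.58
tool_pos: [0.4433, -0.3646, 0.4046]
tcp_rot: [3.141, -0.002, -0.001]
wrist_force: [0.8, 0.9, 0.1]
width: 1.002
grip_force: 0.0
[ 0.44318129 -0.36483802  0.40458381] [[ 1.    -0.002 -0.   ]
 [-0.002 -1.    -0.   ]
 [-0.     0.    -1.   ]]
```

View pics/w3.png

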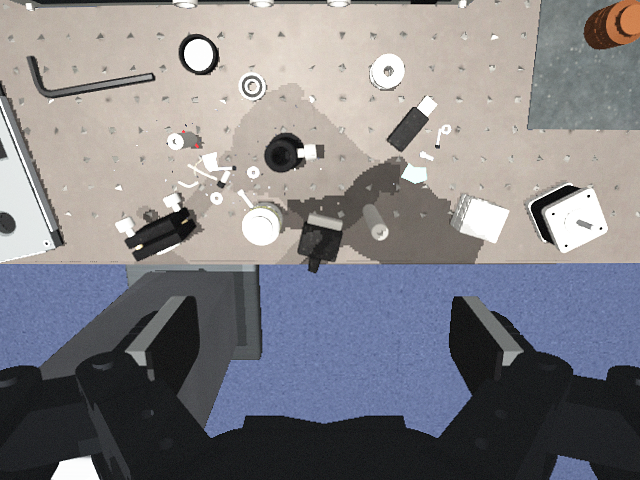

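```bash
python3 -m jog '[{"dx":0,"dy":-38,"dz":0,"ax":0,"ay":0,"az":0},{"dx":0,"dy":-38,"dz":0,"ax":0,"ay":0,"az":0},{"dx":0,"dy":-38,"dz":0,"ax":0,"ay":0,"az":0},{"dx":0,"dy":-38,"dz":0,"ax":0,"ay":0,"az":0},{"dx":0,"dy":-38,"dz":0,"ax":0,"ay":0,"az":0},{"dx":0,"dy":0,"dz":0,"ax":0,"ay":0,"az":0},{"dx":0,"dy":0,"dz":0,"ax":0,"ay":0,"az":0},{"dx":0,"dy":0,"dz":0,"ax":0,"ay":0,"az":0},{"dx":0,"dy":0,"dz":0,"ax":0,"ay":0,"az":0}]'
python3 - <<'E'
from h import *
c=snap('wrist','w4')
E
```

```text
time: 2.38
tool_pos: [0.4439, -0.1752, 0.4048]
tcp_rot: [3.141, -0.004, 0.0]
wrist_force: [-0.0, -0.7, -0.1]
width: 0.999
grip_force: 0.0
```

View pics/w4.png

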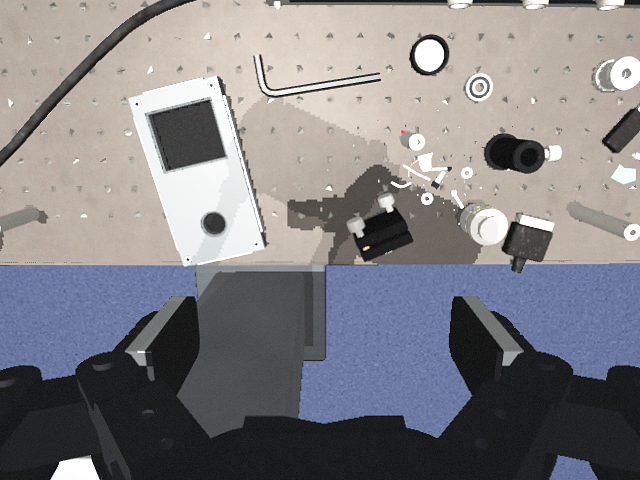

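w3: long post top at (378,236), mount at (160,233), objective at (262,222), holder at (283,155), another post at (176,142). w4: mirror tray with rectangular pocket (188,135) and hole (213,223), and a third post at the left edge (20,220). I'll enlarge both together.

```bash
python3 - <<'E'
from h import *
a=cv2.imread('pics/w3.png')[125:275,110:390]; b=cv2.imread('pics/w4.png')[125:275,320:600]
r=lambda i:cv2.resize(i,None,fx=20/7,fy=2,interpolation=cv2.INTER_CUBIC)
k=2.0
r=lambda i:cv2.resize(i,None,fx=800/280,fy=800/280,interpolation=cv2.INTER_CUBIC)
cv2.imwrite('pics/w3c.png',r(a)[:428]); cv2.imwrite('pics/w34.png',cv2.resize(np.vstack([a,b]),None,fx=2,fy=2,interpolation=cv2.INTER_CUBIC))
E
```

```text
(no output)
```

View pics/w34.png

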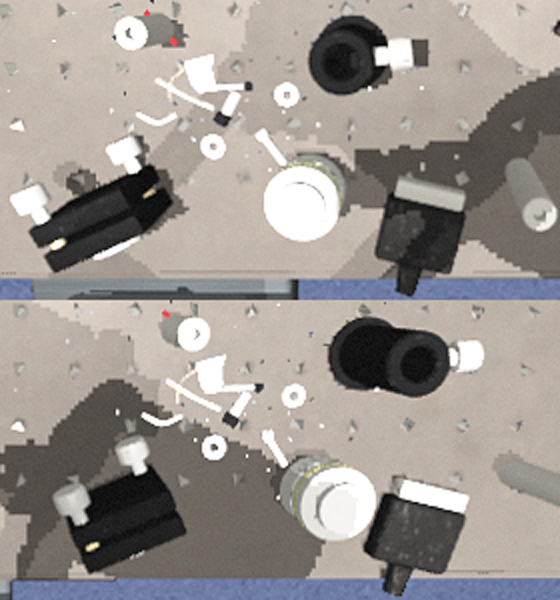

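```bash
python3 -m jog '[{"dx":12,"dy":-40,"dz":0,"ax":0,"ay":0,"az":0},{"dx":12,"dy":-40,"dz":0,"ax":0,"ay":0,"az":0},{"dx":12,"dy":-40,"dz":0,"ax":0,"ay":0,"az":0},{"dx":12,"dy":-40,"dz":0,"ax":0,"ay":0,"az":0},{"dx":12,"dy":-40,"dz":0,"ax":0,"ay":0,"az":0},{"dx":0,"dy":-40,"dz":0,"ax":0,"ay":0,"az":0},{"dx":0,"dy":-40,"dz":0,"ax":0,"ay":0,"az":0},{"dx":0,"dy":-40,"dz":0,"ax":0,"ay":0,"az":0},{"dx":0,"dy":0,"dz":0,"ax":0,"ay":0,"az":0},{"dx":0,"dy":0,"dz":0,"ax":0,"ay":0,"az":0},{"dx":0,"dy":0,"dz":0,"ax":0,"ay":0,"az":0},{"dx":0,"dy":0,"dz":0,"ax":0,"ay":0,"az":0}]'
python3 - <<'E'
from h import *
c=snap('wrist','w5')
E
```

```text
time: 3.43
tool_pos: [0.5045, 0.1442, 0.4044]
tcp_rot: [3.141, -0.004, -0.001]
wrist_force: [0.4, -0.5, 0.1]
width: 0.998
grip_force: 0.0
```

View pics/w5.png

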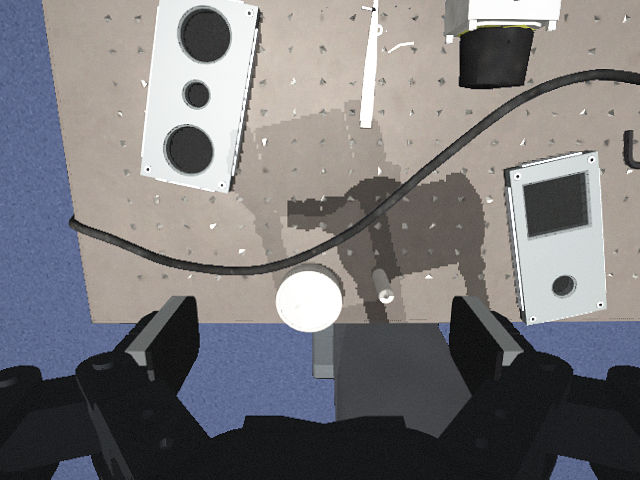

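w5: objective tray with pockets at (205,34) and (189,149) and its hole at (197,94). Another post stands at (387,296). The mirror tray shows again, with its pocket at (557,205) and hole at (565,286).

```bash
cat > m.py <<'E'
from h import *
w3,w4,w5,T,S=[load(n) for n in ('w3','w4','w5','top0','scene0')]
P=lambda n,o: print(n,*[np.round(x,4) for x in tri(o)])
P('postA top',[(w3,175,141.5),(w4,416.5,141.5)]); P('A +fixed',[(w3,175,141.5),(w4,416.5,141.5),(S,340.5,246.6)])
P('postB top',[(w5,387,296),(S,250,214)]);P('B',[(w5,387,296),(S,250,214),(T,231,270)])
P('post75 top',[(w3,378.5,232),(w4,632,232)])
P('objective',[(w3,261,225),(w4,488.5,228)])
P('holder',[(w3,281,156),(w4,527.5,156)])
P('mtray hole',[(w4,213,222.5),(w5,564.5,286)])
def warp(c,x0,x1,y0,y1,z,s=0.0005):
    xs=np.arange(x1,x0,-s);ys=np.arange(y1,y0,-s)
    m=np.array([[proj(c,(x,y,z)) for y in ys] for x in xs],np.float32)
    return cv2.remap(c['img'],m[:,:,0],m[:,:,1],cv2.INTER_LINEAR)
for n,c,(x0,x1,y0,y1) in (('m4',w4,(.37,.56,-.17,.04)),('m5',w5,(.37,.56,-.17,.04)),('o5',w5,(.44,.68,.13,.34))):
    im=warp(c,x0,x1,y0,y1,.014); cv2.imwrite(f'pics/{n}.png',im[:,:,::-1])
    g=cv2.cvtColor(im,cv2.COLOR_RGB2HSV)
    msk=((g[:,:,2]>185)&(g[:,:,1]<25)).astype(np.uint8)*255; msk=cv2.morphologyEx(msk,cv2.MORPH_OPEN,np.ones((5,5)))
    ct,_=cv2.findContours(msk,cv2.RETR_CCOMP,cv2.CHAIN_APPROX_NONE); k=max(ct,key=cv2.contourArea)
    (cx,cy),(w,h),a=cv2.minAreaRect(k); print(n,'rect',round(x1-cy*.0005,4),round(y1-cx*.0005,4),w/2,h/2,a)
    for q in ct:
        if 300<cv2.contourArea(q)<20000 and q is not k:
            (cx,cy),(w,h),a=cv2.minAreaRect(q); print('   hole',round(x1-cy*.0005,4),round(y1-cx*.0005,4),w/2,h/2,round(a,1))
E
python3 m.py
```

```text
postA top [ 0.4926 -0.2472  0.0363] [0.0002 0.0002]
A +fixed [ 0.4928 -0.2475  0.0354] [0.0007 0.0001 0.0008]
postB top [0.4292 0.0924 0.05  ] [0.0006 0.0006]
B [0.4273 0.091  0.0495] [0.0018 0.0018 0.0026]
post75 top [ 0.4292 -0.4039  0.0741] [0.0001 0.0001]
objective [ 0.4231 -0.3117  0.034 ] [0.001 0.001]
holder [ 0.4822 -0.3311  0.0468] [0.0004 0.0004]
mtray hole [ 0.4218 -0.077   0.0135] [0.0003 0.0003]
m4 rect 0.463 -0.0682 154.13519287109375 80.718994140625 77.11181640625
   hole 0.421 -0.0775 22.62741470336914 23.33452033996582 45.0
   hole 0.4969 -0.0601 52.2408332824707 58.3515625 77.1
   hole 0.5379 -0.1404 56.1229248046875 23.78985595703125 26.3
m5 rect 0.4642 -0.0673 153.12242126464844 77.40375518798828 77.125
   hole 0.4218 -0.076 24.518268585205078 23.979801177978516 21.0
   hole 0.4974 -0.0587 52.70132827758789 58.96822738647461 77.0
o5 rect 0.5898 0.2482 80.27403259277344 153.75357055664062 12.619321823120117
   hole 0.5456 0.2589 43.133514404296875 42.77996063232422 45.0
   hole 0.5901 0.2489 23.33452033996582 23.688074111938477 45.0
   hole 0.635 0.2388 43.5 43.0 0.0
```

Heights identify the posts:
- **post_38:** w3 (175,141) / w4 (416,141), top at 36 mm. It stays.
- **post_50:** w5 (387,296), top at 50 mm.
- **post_75:** w3 (378,232), top at 74 mm.

The trays fit their given sizes: pocket to hole is 77.8 mm against 78. Next I'll locate the mount.

```bash
python3 - <<'E'
from h import *
w3,w4=load('w3'),load('w4')
f=lambda c,o,p,z: atz(c,o+p[0]/2,125+p[1]/2,z).round(4)
print('w4 lower edge',f(w4,320,(90,270),.046),f(w4,320,(185,230),.046),'ctr',f(w4,320,(130,235),.046))
print('w3 ctr',f(w3,110,(105,215),.046), 'edge',f(w3,110,(52,271),.046))
print('obj',tri([(w3,261,226.5),(w4,489,226.5)])); print('q',bot.read_state()['q'].round(3))
E
python3 -m jog '[{"dx":-9,"dy":36,"dz":0,"ax":0,"ay":0,"az":-5},{"dx":-12,"dy":35,"dz":10,"ax":0,"ay":0,"az":-6},{"dx":-15,"dy":33,"dz":10,"ax":0,"ay":0,"az":-6},{"dx":-18,"dy":32,"dz":10,"ax":0,"ay":0,"az":-6},{"dx":-20,"dy":30,"dz":10,"ax":0,"ay":0,"az":0},{"dx":-22,"dy":30,"dz":10,"ax":0,"ay":0,"az":0},{"dx":-22,"dy":30,"dz":10,"ax":0,"ay":0,"az":0},{"dx":-22,"dy":30,"dz":10,"ax":0,"ay":0,"az":0},{"dx":-22,"dy":30,"dz":10,"ax":0,"ay":0,"az":0},{"dx":-22,"dy":30,"dz":10,"ax":0,"ay":0,"az":0},{"dx":-22,"dy":30,"dz":10,"ax":0,"ay":0,"az":0},{"dx":0,"dy":0,"dz":0,"ax":0,"ay":0,"az":0},{"dx":0,"dy":0,"dz":0,"ax":0,"ay":0,"az":0},{"dx":0,"dy":0,"dz":0,"ax":0,"ay":0,"az":0}]'
python3 - <<'E'
from h import *
print(bot.read_state()['q'].round(3))
E
```

```text
w4 lower edge [ 0.3983 -0.2081  0.046 ] [ 0.4153 -0.2461  0.046 ] ctr [ 0.4132 -0.224   0.046 ]
w3 ctr [ 0.4211 -0.2338  0.046 ] edge [ 0.3973 -0.2094  0.046 ]
obj (array([ 0.42329716, -0.31177104,  0.03472286]), [0.00021053521826523223, 0.00021053521826523111])
q [ 0.231 -0.022  1.923 -0.     1.241  1.805]
time: 4.65
tool_pos: [0.4109, -0.2508, 0.3047]
tcp_rot: [-3.079, -0.62, 0.0]
wrist_force: [0.4, -0.1, 0.2]
width: 1.003
grip_force: 0.0
[-0.6   -0.017  2.112  0.     1.047  0.573]
```

```bash
python3 -m jog '[{"dx":16.5,"dy":-23.5,"dz":0,"ax":0,"ay":0,"az":-1},{"dx":0,"dy":0,"dz":0,"ax":0,"ay":0,"az":0},{"dx":0,"dy":0,"dz":0,"ax":0,"ay":0,"az":0},{"dx":0,"dy":0,"dz":0,"ax":0,"ay":0,"az":0}]'
python3 - <<'E'
from h import *
c=snap('wrist','w6'); crop('w6',140,90,500,330,2.2,'w6c')
p=[.4169,-.2226]; print(proj(c,[*p,.046]),[proj(c,[.4214+.913*x-.408*y,-.2206+.408*x+.913*y,.046]).round() for x,y in((-16,-22),(-16,22),(5,22),(5,-22)) for x,y in [(x/1e3,y/1e3)]])
E
```

```text
time: 4.98
tool_pos: [0.4181, -0.2211, 0.3052]
tcp_rot: [3.072, 0.655, 0.001]
wrist_force: [1.3, 0.3, 0.4]
width: 1.004
grip_force: 0.0
[325.87763652 244.79252303] [array([364., 263.]), array([287., 263.]), array([286., 228.]), array([365., 228.])]
```

View pics/w6c.png

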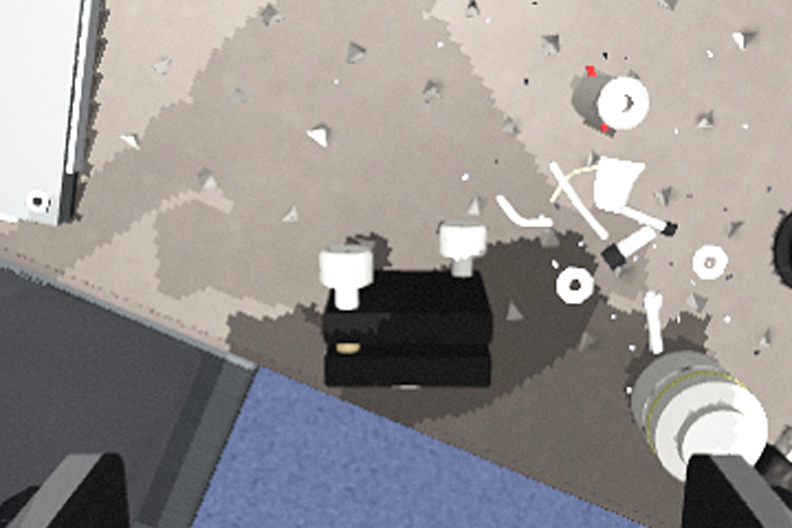

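The mount is square to the fingers: front edge at crop v=385, ends at u 326–491, within 1.5 mm of the estimate. Descend and grip.

```bash
python3 -m jog '[{"dx":-2.8,"dy":0.8,"dz":30,"ax":0,"ay":0,"az":0},{"dx":0,"dy":0,"dz":30,"ax":0,"ay":0,"az":0},{"dx":0,"dy":0,"dz":30,"ax":0,"ay":0,"az":0},{"dx":0,"dy":0,"dz":20,"ax":0,"ay":0,"az":0},{"dx":0,"dy":0,"dz":11,"ax":0,"ay":0,"az":0},{"dx":0,"dy":0,"dz":0,"ax":0,"ay":0,"az":0},{"dx":0,"dy":0,"dz":0,"ax":0,"ay":0,"az":0}]' 0.8 40 && python3 -m jog '[{"dx":0,"dy":0,"dz":0,"ax":0,"ay":0,"az":0},{"dx":0,"dy":0,"dz":0,"ax":0,"ay":0,"az":0},{"dx":0,"dy":0,"dz":0,"ax":0,"ay":0,"az":0},{"dx":0,"dy":0,"dz":0,"ax":0,"ay":0,"az":0},{"dx":0,"dy":0,"dz":0,"ax":0,"ay":0,"az":0},{"dx":0,"dy":0,"dz":0,"ax":0,"ay":0,"az":0},{"dx":0,"dy":0,"dz":0,"ax":0,"ay":0,"az":0},{"dx":0,"dy":0,"dz":0,"ax":0,"ay":0,"az":0},{"dx":0,"dy":0,"dz":0,"ax":0,"ay":0,"az":0},{"dx":0,"dy":0,"dz":0,"ax":0,"ay":0,"az":0}]' 0 40
```

```text
time: 5.62
tool_pos: [0.4157, -0.2239, 0.1837]
tcp_rot: [-3.073, -0.652, 0.001]
wrist_force: [-0.0, -0.8, 0.6]
width: 0.803
grip_force: 0.0
time: 6.45
tool_pos: [0.4167, -0.2244, 0.1856]
tcp_rot: [3.07, 0.652, 0.004]
wrist_force: [-0.0, -1.0, 6.6]
width: 0.514
grip_force: 40.5
```

```bash
python3 -m jog '[{"dx":0,"dy":0,"dz":-15,"ax":0,"ay":0,"az":0},{"dx":0,"dy":0,"dz":-25,"ax":0,"ay":0,"az":0},{"dx":0,"dy":0,"dz":-20,"ax":0,"ay":0,"az":5.6},{"dx":0,"dy":0,"dz":0,"ax":0,"ay":0,"az":5.5},{"dx":22.1,"dy":-28.6,"dz":0,"ax":0,"ay":0,"az":0},{"dx":22.1,"dy":-28.6,"dz":0,"ax":0,"ay":0,"az":0},{"dx":22.1,"dy":-28.6,"dz":0,"ax":0,"ay":0,"az":0},{"dx":22.1,"dy":-28.6,"dz":0,"ax":0,"ay":0,"az":0},{"dx":22.1,"dy":-28.6,"dz":0,"ax":0,"ay":0,"az":0},{"dx":0,"dy":0,"dz":0,"ax":0,"ay":0,"az":0},{"dx":0,"dy":0,"dz":0,"ax":0,"ay":0,"az":0},{"dx":0,"dy":0,"dz":0,"ax":0,"ay":0,"az":0},{"dx":0,"dy":0,"dz":0,"ax":0,"ay":0,"az":0}]' - -
```

```text
time: 7.53
tool_pos: [0.4908, -0.0604, 0.2436]
tcp_rot: [3.122, 0.351, -0.001]
wrist_force: [0.2, 0.0, -0.9]
width: 0.508
grip_force: 41.3
```

```bash
python3 -m jog '[{"dx":1.7,"dy":0.4,"dz":15,"ax":0,"ay":0,"az":0},{"dx":0,"dy":0,"dz":15,"ax":0,"ay":0,"az":0},{"dx":0,"dy":0,"dz":12,"ax":0,"ay":0,"az":0},{"dx":0,"dy":0,"dz":6,"ax":0,"ay":0,"az":0},{"dx":0,"dy":0,"dz":3,"ax":0,"ay":0,"az":0},{"dx":0,"dy":0,"dz":2,"ax":0,"ay":0,"az":0},{"dx":0,"dy":0,"dz":0,"ax":0,"ay":0,"az":0},{"dx":0,"dy":0,"dz":0,"ax":0,"ay":0,"az":0}]'
python3 - <<'E'
from h import *
snap('scene','s1'); snap('wrist','w7')
a=cv2.resize(cv2.imread('pics/s1.png')[190:270,240:345],(400,305),interpolation=cv2.INTER_CUBIC); b=cv2.resize(cv2.imread('pics/w7.png')[60:305,160:480],(400,305))
cv2.imwrite('pics/c7.png',np.hstack([a,b]))
E
```

```text
time: 8.2
tool_pos: [0.4935, -0.0601, 0.1913]
tcp_rot: [3.122, 0.351, 0.002]
wrist_force: [-0.1, -0.6, -1.6]
width: 0.513
grip_force: 41.3
```

View pics/c7.png

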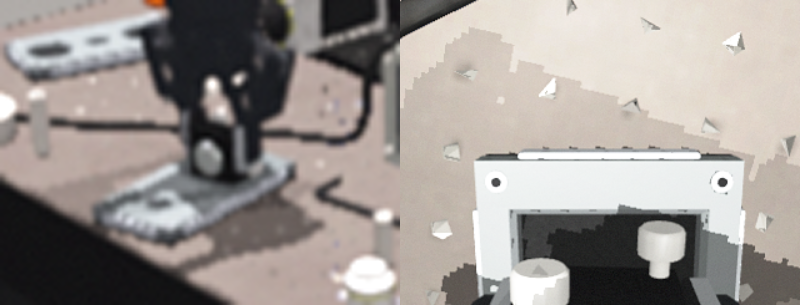

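The mount is upright and inside the pocket, with knobs clear of the edges at (540,270) and (660,240). I'll touch down and release.

```bash
python3 -m jog '[{"dx":0,"dy":0,"dz":1,"ax":0,"ay":0,"az":0},{"dx":0,"dy":0,"dz":1,"ax":0,"ay":0,"az":0},{"dx":0,"dy":0,"dz":0.5,"ax":0,"ay":0,"az":0},{"dx":0,"dy":0,"dz":0,"ax":0,"ay":0,"az":0},{"dx":0,"dy":0,"dz":0,"ax":0,"ay":0,"az":0}]'
```

```text
time: 8.72
tool_pos: [0.4937, -0.0597, 0.1896]
tcp_rot: [3.121, 0.352, 0.002]
wrist_force: [-1.8, 0.7, 8.5]
width: 0.511
grip_force: 42.3
```

```bash
python3 -m jog '[{"dx":0,"dy":0,"dz":0,"ax":0,"ay":0,"az":0},{"dx":0,"dy":0,"dz":0,"ax":0,"ay":0,"az":0},{"dx":0,"dy":0,"dz":0,"ax":0,"ay":0,"az":0},{"dx":0,"dy":0,"dz":0,"ax":0,"ay":0,"az":0},{"dx":0,"dy":0,"dz":0,"ax":0,"ay":0,"az":0},{"dx":0,"dy":0,"dz":-15,"ax":0,"ay":0,"az":0},{"dx":0,"dy":0,"dz":-25,"ax":0,"ay":0,"az":0},{"dx":0,"dy":0,"dz":-30,"ax":0,"ay":0,"az":0},{"dx":0,"dy":0,"dz":-30,"ax":0,"ay":0,"az":0},{"dx":-15.5,"dy":35.7,"dz":0,"ax":0,"ay":0,"az":0},{"dx":-15.5,"dy":35.7,"dz":0,"ax":0,"ay":0,"az":0},{"dx":-15.5,"dy":35.7,"dz":0,"ax":0,"ay":0,"az":0},{"dx":-15.5,"dy":35.7,"dz":0,"ax":0,"ay":0,"az":0},{"dx":-15.5,"dy":35.7,"dz":0,"ax":0,"ay":0,"az":0},{"dx":-15.5,"dy":35.7,"dz":0,"ax":0,"ay":0,"az":0},{"dx":-15.5,"dy":35.7,"dz":0,"ax":0,"ay":0,"az":0},{"dx":-15.5,"dy":35.7,"dz":0,"ax":0,"ay":0,"az":0},{"dx":-15.5,"dy":35.7,"dz":0,"ax":0,"ay":0,"az":0}]' 0.72
python3 -m jog '[{"dx":0,"dy":0,"dz":0,"ax":0,"ay":0,"az":-7},{"dx":0,"dy":0,"dz":0,"ax":0,"ay":0,"az":-7},{"dx":0,"dy":0,"dz":0,"ax":0,"ay":0,"az":-7},{"dx":0,"dy":0,"dz":0,"ax":0,"ay":0,"az":-7},{"dx":0,"dy":0,"dz":0,"ax":0,"ay":0,"az":-7},{"dx":0,"dy":0,"dz":0,"ax":0,"ay":0,"az":-7},{"dx":0,"dy":0,"dz":0,"ax":0,"ay":0,"az":-7},{"dx":0,"dy":0,"dz":0,"ax":0,"ay":0,"az":-7},{"dx":0,"dy":0,"dz":0,"ax":0,"ay":0,"az":-7},{"dx":0,"dy":0,"dz":0,"ax":0,"ay":0,"az":-7},{"dx":0,"dy":0,"dz":0,"ax":0,"ay":0,"az":-7},{"dx":0,"dy":0,"dz":0,"ax":0,"ay":0,"az":0},{"dx":0,"dy":0,"dz":0,"ax":0,"ay":0,"az":0},{"dx":0,"dy":0,"dz":0,"ax":0,"ay":0,"az":0}]' 0.5
python3 - <<'E'
from h import *
c=snap('wrist','w8'); snap('scene','s2')
print(proj(c,[.4292,-.4039,.075]),proj(c,[.4292,-.4039,0]))
a=cv2.resize(cv2.imread('pics/s2.png')[190:270,240:345],(400,305),interpolation=cv2.INTER_CUBIC); b=cv2.imread('pics/w8.png')[60:365,130:530]
cv2.imwrite('pics/c8.png',np.hstack([a,b]))
E
```

```text
time: 10.22
tool_pos: [0.4279, -0.4058, 0.288]
tcp_rot: [-3.122, -0.352, 0.0]
wrist_force: [-0.2, 0.1, 0.2]
width: 0.72
grip_force: 0.0
time: 11.38
tool_pos: [0.4286, -0.404, 0.288]
tcp_rot: [-2.227, -2.215, 0.0]
wrist_force: [-0.5, 0.4, -0.1]
width: 0.498
grip_force: 0.0
[323.36092221 270.27633568] [323.59216447 228.43441222]
```

View pics/c8.png

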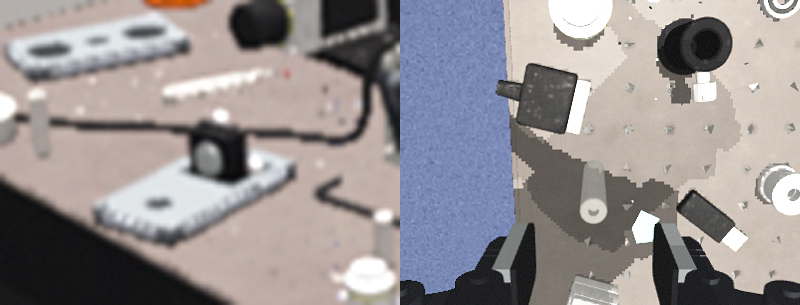

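The mount stands seated in its pocket. The post is centred between the fingers, with its top at (593,210) as predicted.

```bash
python3 -m jog '[{"dx":0,"dy":0,"dz":25,"ax":0,"ay":0,"az":0},{"dx":0,"dy":0,"dz":25,"ax":0,"ay":0,"az":0},{"dx":0,"dy":0,"dz":15,"ax":0,"ay":0,"az":0},{"dx":0,"dy":0,"dz":10,"ax":0,"ay":0,"az":0},{"dx":0,"dy":0,"dz":0,"ax":0,"ay":0,"az":0},{"dx":0,"dy":0,"dz":0,"ax":0,"ay":0,"az":0}]' 0.5 && python3 -m jog '[{"dx":0,"dy":0,"dz":0,"ax":0,"ay":0,"az":0},{"dx":0,"dy":0,"dz":0,"ax":0,"ay":0,"az":0},{"dx":0,"dy":0,"dz":0,"ax":0,"ay":0,"az":0},{"dx":0,"dy":0,"dz":0,"ax":0,"ay":0,"az":0},{"dx":0,"dy":0,"dz":0,"ax":0,"ay":0,"az":0},{"dx":0,"dy":0,"dz":0,"ax":0,"ay":0,"az":0},{"dx":0,"dy":0,"dz":0,"ax":0,"ay":0,"az":0},{"dx":0,"dy":0,"dz":0,"ax":0,"ay":0,"az":0},{"dx":0,"dy":0,"dz":0,"ax":0,"ay":0,"az":0},{"dx":0,"dy":0,"dz":0,"ax":0,"ay":0,"az":0}]' 0 40
```

```text
time: 11.98
tool_pos: [0.4287, -0.404, 0.2129]
tcp_rot: [-2.224, -2.218, -0.0]
wrist_force: [0.1, 0.6, 0.9]
width: 0.498
grip_force: 0.0
time: 12.82
tool_pos: [0.4293, -0.4046, 0.2147]
tcp_rot: [2.222, 2.217, 0.0]
wrist_force: [-0.8, 0.2, 6.2]
width: 0.131
grip_force: 39.3
```

```bash
python3 -m jog '[{"dx":0,"dy":0,"dz":-15,"ax":0,"ay":0,"az":0},{"dx":0,"dy":0,"dz":-30,"ax":0,"ay":0,"az":0},{"dx":0,"dy":0,"dz":-30,"ax":0,"ay":0,"az":0},{"dx":36.4,"dy":-1.1,"dz":0,"ax":0,"ay":0,"az":0},{"dx":36.4,"dy":-1.1,"dz":0,"ax":0,"ay":0,"az":0},{"dx":36.4,"dy":-1.1,"dz":0,"ax":0,"ay":0,"az":0},{"dx":36.4,"dy":-1.1,"dz":0,"ax":0,"ay":0,"az":0},{"dx":36.4,"dy":-1.1,"dz":0,"ax":0,"ay":0,"az":0},{"dx":36.4,"dy":-1.1,"dz":0,"ax":0,"ay":0,"az":0},{"dx":36.4,"dy":-1.1,"dz":0,"ax":0,"ay":0,"az":0},{"dx":36.4,"dy":-1.1,"dz":0,"ax":0,"ay":0,"az":0},{"dx":36.4,"dy":-1.1,"dz":0,"ax":0,"ay":0,"az":0},{"dx":0,"dy":0,"dz":0,"ax":0,"ay":0,"az":0},{"dx":0,"dy":0,"dz":0,"ax":0,"ay":0,"az":0},{"dx":0,"dy":0,"dz":0,"ax":0,"ay":0,"az":0},{"dx":0,"dy":0,"dz":0,"ax":0,"ay":0,"az":0}]'
python3 - <<'E'
from h import *
c=snap('wrist','w9'); print(proj(c,[.4214,-.0768,.014]))
E
```

```text
time: 14.15
tool_pos: [0.4196, -0.0772, 0.2882]
tcp_rot: [2.225, 2.218, -0.0]
wrist_force: [-0.4, 0.4, -0.1]
width: 0.131
grip_force: 39.0
[325.4841121  233.60714139]
```

```bash
python3 -m jog '[{"dx":0.3,"dy":1.8,"dz":20,"ax":0,"ay":0,"az":0},{"dx":0,"dy":0,"dz":20,"ax":0,"ay":0,"az":0},{"dx":0,"dy":0,"dz":12,"ax":0,"ay":0,"az":0},{"dx":0,"dy":0,"dz":6,"ax":0,"ay":0,"az":0},{"dx":0,"dy":0,"dz":5,"ax":0,"ay":0,"az":0},{"dx":0,"dy":0,"dz":3,"ax":0,"ay":0,"az":0},{"dx":0,"dy":0,"dz":2,"ax":0,"ay":0,"az":0},{"dx":0,"dy":0,"dz":1,"ax":0,"ay":0,"az":0},{"dx":0,"dy":0,"dz":0,"ax":0,"ay":0,"az":0},{"dx":0,"dy":0,"dz":0,"ax":0,"ay":0,"az":0}]'
```

```text
time: 15.03
tool_pos: [0.4217, -0.0761, 0.2197]
tcp_rot: [2.223, 2.218, 0.001]
wrist_force: [-0.5, -1.4, -0.4]
width: 0.133
grip_force: 39.1
```

```bash
python3 -m jog '[{"dx":0,"dy":0,"dz":1,"ax":0,"ay":0,"az":0},{"dx":0,"dy":0,"dz":0.7,"ax":0,"ay":0,"az":0},{"dx":0,"dy":0,"dz":0,"ax":0,"ay":0,"az":0},{"dx":0,"dy":0,"dz":0,"ax":0,"ay":0,"az":0}]'
```

```text
time: 15.37
tool_pos: [0.422, -0.0761, 0.2187]
tcp_rot: [2.223, 2.218, 0.001]
wrist_force: [-2.3, 0.0, 6.3]
width: 0.133
grip_force: 40.1
```

```bash
python3 -m jog '[{"dx":0,"dy":0,"dz":0,"ax":0,"ay":0,"az":0},{"dx":0,"dy":0,"dz":0,"ax":0,"ay":0,"az":0},{"dx":0,"dy":0,"dz":0,"ax":0,"ay":0,"az":0},{"dx":0,"dy":0,"dz":0,"ax":0,"ay":0,"az":0},{"dx":0,"dy":0,"dz":0,"ax":0,"ay":0,"az":0},{"dx":0,"dy":0,"dz":-20,"ax":0,"ay":0,"az":0},{"dx":0,"dy":0,"dz":-30,"ax":0,"ay":0,"az":0},{"dx":0,"dy":0,"dz":-32,"ax":0,"ay":0,"az":0},{"dx":-39.3,"dy":0.3,"dz":0,"ax":0,"ay":0,"az":0},{"dx":-39.3,"dy":0.3,"dz":0,"ax":0,"ay":0,"az":0},{"dx":-39.3,"dy":0.3,"dz":0,"ax":0,"ay":0,"az":0},{"dx":-39.3,"dy":0.3,"dz":0,"ax":0,"ay":0,"az":0},{"dx":-39.3,"dy":0.3,"dz":0,"ax":0,"ay":0,"az":0},{"dx":-39.3,"dy":0.3,"dz":0,"ax":0,"ay":0,"az":0},{"dx":0,"dy":0,"dz":0,"ax":0,"ay":0,"az":0},{"dx":0,"dy":0,"dz":0,"ax":0,"ay":0,"az":0},{"dx":0,"dy":0,"dz":0,"ax":0,"ay":0,"az":0}]' 0.4
python3 - <<'E'
from h import *
c=snap('wrist','w10'); u,v=proj(c,[.4233,-.3118,.036]); print(u,v)
g=cv2.cvtColor(c['img'],cv2.COLOR_RGB2GRAY); x0,y0=int(u)-70,int(v)-70
m=(g[y0:y0+140,x0:x0+140]>225).astype(np.uint8)
n,l,st,ce=cv2.connectedComponentsWithStats(m)
for i in range(1,n):
    if st[i,4]>150: print(st[i],ce[i]+[x0,y0],st[i,:2]+[x0,y0]+st[i,2:4]/2)
E
```

```text
time: 16.78
tool_pos: [0.4222, -0.3117, 0.2989]
tcp_rot: [-2.224, -2.216, -0.0]
wrist_force: [0.5, 0.6, 0.0]
width: 0.401
grip_force: 0.0
324.85991832742434 240.59585273203368
[ 85  18  28  21 183] [352.80327869 197.77595628] [353.  198.5]
[125  31  15  16 181] [386.73480663 208.5801105 ] [386.5 209. ]
[  50   43   48   48 1606] [326.72166874 235.3985056 ] [328. 237.]
```

```bash
python3 -m jog '[{"dx":0.7,"dy":1.8,"dz":20,"ax":0,"ay":0,"az":0},{"dx":0,"dy":0,"dz":20,"ax":0,"ay":0,"az":0},{"dx":0,"dy":0,"dz":20,"ax":0,"ay":0,"az":0},{"dx":0,"dy":0,"dz":20,"ax":0,"ay":0,"az":0},{"dx":0,"dy":0,"dz":20,"ax":0,"ay":0,"az":0},{"dx":0,"dy":0,"dz":15,"ax":0,"ay":0,"az":0},{"dx":0,"dy":0,"dz":0,"ax":0,"ay":0,"az":0},{"dx":0,"dy":0,"dz":0,"ax":0,"ay":0,"az":0}]' 0.62 && python3 -m jog '[{"dx":0,"dy":0,"dz":0,"ax":0,"ay":0,"az":0},{"dx":0,"dy":0,"dz":0,"ax":0,"ay":0,"az":0},{"dx":0,"dy":0,"dz":0,"ax":0,"ay":0,"az":0},{"dx":0,"dy":0,"dz":0,"ax":0,"ay":0,"az":0},{"dx":0,"dy":0,"dz":0,"ax":0,"ay":0,"az":0},{"dx":0,"dy":0,"dz":0,"ax":0,"ay":0,"az":0},{"dx":0,"dy":0,"dz":0,"ax":0,"ay":0,"az":0},{"dx":0,"dy":0,"dz":0,"ax":0,"ay":0,"az":0},{"dx":0,"dy":0,"dz":0,"ax":0,"ay":0,"az":0}]' 0 40
```

```text
time: 17.5
tool_pos: [0.4241, -0.3094, 0.1837]
tcp_rot: [-2.22, -2.219, 0.0]
wrist_force: [-0.2, 0.4, -0.8]
width: 0.616
grip_force: 0.0
time: 18.25
tool_pos: [0.4252, -0.3116, 0.1861]
tcp_rot: [2.223, 2.217, 0.001]
wrist_force: [-0.6, 2.3, 7.1]
width: 0.347
grip_force: 40.3
```

```bash
python3 -m jog '[{"dx":0,"dy":0,"dz":-15,"ax":0,"ay":0,"az":0},{"dx":0,"dy":0,"dz":-28,"ax":0,"ay":0,"az":0},{"dx":0,"dy":0,"dz":-28,"ax":0,"ay":0,"az":0},{"dx":0,"dy":0,"dz":-30,"ax":0,"ay":0,"az":0},{"dx":41,"dy":0,"dz":0,"ax":0,"ay":0,"az":0},{"dx":41,"dy":0,"dz":0,"ax":0,"ay":0,"az":0},{"dx":41,"dy":0,"dz":0,"ax":0,"ay":0,"az":0},{"dx":41,"dy":0,"dz":0,"ax":0,"ay":0,"az":0},{"dx":41,"dy":0,"dz":0,"ax":0,"ay":0,"az":0},{"dx":41,"dy":0,"dz":0,"ax":0,"ay":0,"az":0},{"dx":41,"dy":0,"dz":0,"ax":0,"ay":0,"az":0},{"dx":41,"dy":0,"dz":0,"ax":0,"ay":0,"az":0},{"dx":41,"dy":0,"dz":0,"ax":0,"ay":0,"az":0},{"dx":41,"dy":0,"dz":0,"ax":0,"ay":0,"az":0},{"dx":20,"dy":30,"dz":0,"ax":0,"ay":0,"az":0},{"dx":20,"dy":30,"dz":0,"ax":0,"ay":0,"az":0},{"dx":20,"dy":30,"dz":0,"ax":0,"ay":0,"az":0},{"dx":20,"dy":30,"dz":0,"ax":0,"ay":0,"az":0},{"dx":20,"dy":30,"dz":0,"ax":0,"ay":0,"az":0},{"dx":20,"dy":30,"dz":0,"ax":0,"ay":0,"az":0}]'
python3 -m jog '[{"dx":10,"dy":15,"dz":0,"ax":0,"ay":0,"az":0},{"dx":10,"dy":15,"dz":0,"ax":0,"ay":0,"az":0},{"dx":0,"dy":0,"dz":0,"ax":0,"ay":0,"az":0},{"dx":0,"dy":0,"dz":0,"ax":0,"ay":0,"az":0},{"dx":0,"dy":0,"dz":0,"ax":0,"ay":0,"az":0},{"dx":0,"dy":0,"dz":0,"ax":0,"ay":0,"az":0}]'
python3 - <<'E'
from h import *
c=snap('wrist','w11')
# pockets seen from here, at tray top
g=cv2.cvtColor(c['img'],cv2.COLOR_RGB2GRAY)
for n,p in (('far',(.635,.2388)),('hole',(.5901,.2489)),('near',(.5456,.2589))): print(n,proj(c,[*p,.014]))
from m import warp
im=warp(c,.50,.69,.16,.34,.014); cv2.imwrite('pics/o11.png',im[:,:,::-1])
h=cv2.cvtColor(im,cv2.COLOR_RGB2HSV); k=((h[:,:,2]>150)&(h[:,:,1]<35)).astype(np.uint8)*255
ct,_=cv2.findContours(k,cv2.RETR_CCOMP,cv2.CHAIN_APPROX_NONE)
for q in ct:
    if 800<cv2.contourArea(q)<20000:
        (cx,cy),(w,hh),a=cv2.minAreaRect(q); print('hole',round(.69-cy*.0005,4),round(.34-cx*.0005,4),w/2,hh/2)
E
```

```text
time: 19.92
tool_pos: [0.6068, 0.2195, 0.2852]
tcp_rot: [2.224, 2.219, -0.0]
wrist_force: [-0.1, -0.9, -0.5]
width: 0.346
grip_force: 40.1
time: 20.42
tool_pos: [0.6347, 0.2376, 0.2851]
tcp_rot: [-2.224, -2.218, 0.002]
wrist_force: [-0.2, -0.2, -1.5]
width: 0.345
grip_force: 40.1
far [323.62276129 233.4838056 ]
hole [246.45169948 216.88568911]
near [168.79622024 200.19724963]
postA top [ 0.4926 -0.2472  0.0363] [0.0002 0.0002]
A +fixed [ 0.4928 -0.2475  0.0354] [0.0007 0.0001 0.0008]
postB top [0.4292 0.0924 0.05  ] [0.0006 0.0006]
B [0.4273 0.091  0.0495] [0.0018 0.0018 0.0026]
post75 top [ 0.4292 -0.4039  0.0741] [0.0001 0.0001]
objective [ 0.4231 -0.3117  0.034 ] [0.001 0.001]
holder [ 0.4822 -0.3311  0.0468] [0.0004 0.0004]
mtray hole [ 0.4218 -0.077   0.0135] [0.0003 0.0003]
m4 rect 0.463 -0.0682 154.13519287109375 80.718994140625 77.11181640625
   hole 0.421 -0.0775 22.62741470336914 23.33452033996582 45.0
   hole 0.4969 -0.0601 52.2408332824707 58.3515625 77.1
   hole 0.5379 -0.1404 56.1229248046875 23.78985595703125 26.3
m5 rect 0.4642 -0.0673 153.12242126464844 77.40375518798828 77.125
   hole 0.4218 -0.076 24.518268585205078 23.979801177978516 21.0
   hole 0.4974 -0.0587 52.70132827758789 58.96822738647461 77.0
o5 rect 0.5898 0.2482 80.27403259277344 153.75357055664062 12.619321823120117
   hole 0.5456 0.2589 43.133514404296875 42.77996063232422 45.0
   hole 0.5901 0.2489 23.33452033996582 23.688074111938477 45.0
   hole 0.635 0.2388 43.5 43.0 0.0
hole 0.534 0.1777 72.937744140625 36.87646484375
hole 0.6347 0.183 58.5 46.0
hole 0.5469 0.2599 40.65863800048828 39.59797668457031
```

```bash
python3 -m jog '[{"dx":1.2,"dy":0.7,"dz":25,"ax":0,"ay":0,"az":0},{"dx":0,"dy":0,"dz":25,"ax":0,"ay":0,"az":0},{"dx":0,"dy":0,"dz":20,"ax":0,"ay":0,"az":0},{"dx":0,"dy":0,"dz":10,"ax":0,"ay":0,"az":0},{"dx":0,"dy":0,"dz":6,"ax":0,"ay":0,"az":0},{"dx":0,"dy":0,"dz":4,"ax":0,"ay":0,"az":0},{"dx":0,"dy":0,"dz":3,"ax":0,"ay":0,"az":0},{"dx":0,"dy":0,"dz":1,"ax":0,"ay":0,"az":0},{"dx":0,"dy":0,"dz":0,"ax":0,"ay":0,"az":0},{"dx":0,"dy":0,"dz":0,"ax":0,"ay":0,"az":0}]'
```

```text
time: 21.3
tool_pos: [0.6369, 0.2397, 0.1926]
tcp_rot: [2.224, 2.218, 0.003]
wrist_force: [0.2, 0.2, -0.9]
width: 0.344
grip_force: 40.1
```

```bash
python3 -m jog '[{"dx":0,"dy":0,"dz":1,"ax":0,"ay":0,"az":0},{"dx":0,"dy":0,"dz":1,"ax":0,"ay":0,"az":0},{"dx":0,"dy":0,"dz":1,"ax":0,"ay":0,"az":0},{"dx":0,"dy":0,"dz":0,"ax":0,"ay":0,"az":0},{"dx":0,"dy":0,"dz":0,"ax":0,"ay":0,"az":0}]'
```

```text
time: 21.72
tool_pos: [0.6368, 0.2397, 0.1902]
tcp_rot: [2.224, 2.219, 0.002]
wrist_force: [-2.4, -0.7, 6.1]
width: 0.344
grip_force: 40.8
```

```bash
python3 -m jog '[{"dx":0,"dy":0,"dz":0,"ax":0,"ay":0,"az":0},{"dx":0,"dy":0,"dz":0,"ax":0,"ay":0,"az":0},{"dx":0,"dy":0,"dz":0,"ax":0,"ay":0,"az":0},{"dx":0,"dy":0,"dz":0,"ax":0,"ay":0,"az":0},{"dx":0,"dy":0,"dz":0,"ax":0,"ay":0,"az":0},{"dx":0,"dy":0,"dz":-15,"ax":0,"ay":0,"az":0},{"dx":0,"dy":0,"dz":-27,"ax":0,"ay":0,"az":0},{"dx":0,"dy":0,"dz":-27,"ax":0,"ay":0,"az":0},{"dx":0,"dy":0,"dz":-28,"ax":0,"ay":0,"az":0},{"dx":-25,"dy":-31,"dz":0,"ax":0,"ay":0,"az":0},{"dx":-25,"dy":-31,"dz":0,"ax":0,"ay":0,"az":0},{"dx":-25,"dy":-31,"dz":0,"ax":0,"ay":0,"az":0},{"dx":-25,"dy":-31,"dz":0,"ax":0,"ay":0,"az":0},{"dx":-25,"dy":-31,"dz":0,"ax":0,"ay":0,"az":0},{"dx":-40,"dy":0,"dz":0,"ax":0,"ay":0,"az":0},{"dx":-40,"dy":0,"dz":0,"ax":0,"ay":0,"az":0},{"dx":-40,"dy":0,"dz":0,"ax":0,"ay":0,"az":0},{"dx":-40,"dy":0,"dz":0,"ax":0,"ay":0,"az":0},{"dx":-40,"dy":0,"dz":0,"ax":0,"ay":0,"az":0},{"dx":-40,"dy":0,"dz":0,"ax":0,"ay":0,"az":0}]' 0.6
python3 -m jog '[{"dx":-40,"dy":0,"dz":0,"ax":0,"ay":0,"az":0},{"dx":-40,"dy":0,"dz":0,"ax":0,"ay":0,"az":0},{"dx":-40,"dy":0,"dz":0,"ax":0,"ay":0,"az":0},{"dx":-40,"dy":0,"dz":0,"ax":0,"ay":0,"az":0},{"dx":-40,"dy":0,"dz":0,"ax":0,"ay":0,"az":0},{"dx":0,"dy":0,"dz":0,"ax":0,"ay":0,"az":0},{"dx":0,"dy":0,"dz":0,"ax":0,"ay":0,"az":0},{"dx":0,"dy":0,"dz":0,"ax":0,"ay":0,"az":0},{"dx":0,"dy":0,"dz":0,"ax":0,"ay":0,"az":0}]'
python3 - <<'E'
from h import *
c=snap('wrist','w12'); u,v=proj(c,[.4822,-.331,.052]); print(u,v, proj(c,[.4822,-.358,.042]))
g=cv2.cvtColor(c['img'],cv2.COLOR_RGB2GRAY); x0,y0=int(u)-80,int(v)-100
G=g[y0:y0+180,x0:x0+160]
m=(G<75).astype(np.uint8); m=cv2.morphologyEx(m,cv2.MORPH_OPEN,np.ones((5,5)))
n,l,st,ce=cv2.connectedComponentsWithStats(m)
for i in range(1,n):
    if st[i,4]>150: print('dark',st[i],st[i,:2]+[x0,y0],(ce[i]+[x0,y0]).round(1))
m=(G>215).astype(np.uint8); n,l,st,ce=cv2.connectedComponentsWithStats(m)
for i in range(1,n):
    if st[i,4]>60: print('white',st[i],(ce[i]+[x0,y0]).round(1))
for r in range(0,180,6): print(''.join(' .:-=+*#%@'[9-int(x)*10//256] for x in G[r,::3]))
E
```

```text
time: 23.38
tool_pos: [0.4802, -0.127, 0.287]
tcp_rot: [2.223, 2.218, 0.002]
wrist_force: [1.2, 0.0, 0.7]
width: 0.601
grip_force: 0.0
time: 24.13
tool_pos: [0.48, -0.3239, 0.2857]
tcp_rot: [-2.223, -2.219, -0.0]
wrist_force: [0.2, 0.2, -0.4]
width: 0.599
grip_force: 0.0
326.8242800520911 269.47454258518985 [326.67575048 309.56310411]
dark [  55   46   51   75 3172] [301 215] [326.5 252.6]
dark [  0 115   8  65 451] [246 284] [249.  316.6]
dark [149 116  11  64 645] [395 285] [400.3 317.1]
white [  0   2  26  22 208] [258.8 180.8]
white [ 42  16  18  17 221] [296.2 193. ]
white [152  16   8  30 116] [401.3 199.9]
.....:..:.........--:::::-::::::::::::::::::::::::::::
..:...   .....:...::::::::::::::::::::::::::::::::::::
:::   .:...:.:...:-::-::::::::::::::::::::::::::::::::
   :::..:::....    :::::::::::::::::::::::::::::::::- 
:...:: :::..::  --  -:---:::::::::::::::::::::::::-  *
-.:::.:::::-:--    .::----:::::::::::::::-::::::::+ +=
***==-::.::-:--:+-:::::-:---::-:-:::::::-:::::::::: .+
******=====-----:::::-::-::--:-:::::::::::::::::::::  
***************===---::=+%%%%%+-:::::::
[... 470 characters left out ...]
*****#%%%@@@@@@@@@%%%#+************=.+++
+++++++++*==********%%%%@@@@@@@%@%%*==*********++==+++
++++++++++++**********@%%%%%%%%@@************+++++++++
%@*+++++++++++***********#@@%+=********+***++++.:.#%%*
@@#+++++++++++++++*******==---=-=********++++++:::#@@%
@%%+++++++++++++++++++***-::::::-*********+++:::::%@@@
%%%+++++++*-++++++++++++*+-:::::=**==+**++++:::::=@%@@
@%@++*++++==+++++++++++=*+++++++++**=**-:::::::::=@%%%
@@@+++++++++++++++++++++++++++++++++++:::::::::::.@@%@
@%%+++++++++++++++++++++++++++++++++:::::::::::::.@@%@
@%@++++++++++++++++++++++++++++++++::::::::::::::.@@%%
%%@+++++++++++++++++++++++++++++-:::::::::::::::::@%@@
@@*+++++++==+++++++++++==++++++::::.=:::::::::::::+%%@
```

Holder top ring at (327,264), screw end near (331,310). So the axis is at about (0.482, -0.329) and the screw points to -y, turned about 6° toward +x.

```bash
python3 -m jog '[{"dx":-5.3,"dy":2,"dz":10,"ax":0,"ay":0,"az":0},{"dx":0,"dy":0,"dz":25,"ax":0,"ay":0,"az":0},{"dx":0,"dy":0,"dz":25,"ax":0,"ay":0,"az":0},{"dx":0,"dy":0,"dz":20,"ax":0,"ay":0,"az":0},{"dx":0,"dy":0,"dz":15,"ax":0,"ay":0,"az":0},{"dx":0,"dy":0,"dz":0,"ax":0,"ay":0,"az":0},{"dx":0,"dy":0,"dz":0,"ax":0,"ay":0,"az":0}]' 0.6 && python3 -m jog '[{"dx":0,"dy":0,"dz":0,"ax":0,"ay":0,"az":0},{"dx":0,"dy":0,"dz":0,"ax":0,"ay":0,"az":0},{"dx":0,"dy":0,"dz":0,"ax":0,"ay":0,"az":0},{"dx":0,"dy":0,"dz":0,"ax":0,"ay":0,"az":0},{"dx":0,"dy":0,"dz":0,"ax":0,"ay":0,"az":0},{"dx":0,"dy":0,"dz":0,"ax":0,"ay":0,"az":0},{"dx":0,"dy":0,"dz":0,"ax":0,"ay":0,"az":0},{"dx":0,"dy":0,"dz":0,"ax":0,"ay":0,"az":0},{"dx":0,"dy":0,"dz":0,"ax":0,"ay":0,"az":0},{"dx":0,"dy":0,"dz":0,"ax":0,"ay":0,"az":0}]' 0 40
```

```text
time: 24.77
tool_pos: [0.4817, -0.3293, 0.189]
tcp_rot: [-2.22, -2.218, 0.001]
wrist_force: [-0.2, 0.6, 0.4]
width: 0.601
grip_force: 0.0
time: 25.6
tool_pos: [0.4829, -0.3309, 0.1921]
tcp_rot: [2.222, 2.217, 0.001]
wrist_force: [-0.2, 0.1, 5.6]
width: 0.283
grip_force: 39.5
```

```bash
python3 -m jog '[{"dx":0,"dy":0,"dz":-15,"ax":0,"ay":0,"az":0},{"dx":0,"dy":0,"dz":-28,"ax":0,"ay":0,"az":0},{"dx":0,"dy":0,"dz":-28,"ax":0,"ay":0,"az":0},{"dx":0,"dy":0,"dz":-27,"ax":0,"ay":0,"az":0},{"dx":39,"dy":0,"dz":0,"ax":0,"ay":0,"az":0},{"dx":39,"dy":0,"dz":0,"ax":0,"ay":0,"az":0},{"dx":39,"dy":0,"dz":0,"ax":0,"ay":0,"az":0},{"dx":39,"dy":0,"dz":0,"ax":0,"ay":0,"az":0},{"dx":39,"dy":0,"dz":0,"ax":0,"ay":0,"az":0},{"dx":39,"dy":0,"dz":0,"ax":0,"ay":0,"az":0},{"dx":39,"dy":0,"dz":0,"ax":0,"ay":0,"az":0},{"dx":39,"dy":0,"dz":0,"ax":0,"ay":0,"az":0},{"dx":39,"dy":0,"dz":0,"ax":0,"ay":0,"az":0},{"dx":39,"dy":0,"dz":0,"ax":0,"ay":0,"az":0},{"dx":39,"dy":0,"dz":0,"ax":0,"ay":0,"az":0},{"dx":33.4,"dy":12.5,"dz":0,"ax":0,"ay":0,"az":0},{"dx":33.4,"dy":12.5,"dz":0,"ax":0,"ay":0,"az":0},{"dx":33.4,"dy":12.5,"dz":0,"ax":0,"ay":0,"az":0},{"dx":33.4,"dy":12.5,"dz":0,"ax":0,"ay":0,"az":0},{"dx":33.4,"dy":12.5,"dz":0,"ax":0,"ay":0,"az":0}]'
python3 -m jog '[{"dx":0,"dy":0,"dz":0,"ax":0,"ay":0,"az":0},{"dx":0,"dy":0,"dz":0,"ax":0,"ay":0,"az":0},{"dx":0,"dy":0,"dz":0,"ax":0,"ay":0,"az":0},{"dx":0,"dy":0,"dz":0,"ax":0,"ay":0,"az":0}]'
python3 - <<'E'
from h import *
snap('wrist','w13');snap('scene','s13')
E
```

```text
time: 27.27
tool_pos: [0.546, 0.2671, 0.2882]
tcp_rot: [2.224, 2.219, -0.001]
wrist_force: [0.5, -1.1, 0.5]
width: 0.277
grip_force: 39.4
time: 27.6
tool_pos: [0.5453, 0.2643, 0.2879]
tcp_rot: [-2.224, -2.218, 0.003]
wrist_force: [1.0, -0.5, -0.7]
width: 0.281
grip_force: 39.4
```

```bash
python3 -m jog '[{"dx":0.5,"dy":0,"dz":25,"ax":0,"ay":0,"az":0},{"dx":0,"dy":0,"dz":25,"ax":0,"ay":0,"az":0},{"dx":0,"dy":0,"dz":18,"ax":0,"ay":0,"az":0},{"dx":0,"dy":0,"dz":9,"ax":0,"ay":0,"az":0},{"dx":0,"dy":0,"dz":5,"ax":0,"ay":0,"az":0},{"dx":0,"dy":0,"dz":4,"ax":0,"ay":0,"az":0},{"dx":0,"dy":0,"dz":3,"ax":0,"ay":0,"az":0},{"dx":0,"dy":0,"dz":1,"ax":0,"ay":0,"az":0},{"dx":0,"dy":0,"dz":0,"ax":0,"ay":0,"az":0},{"dx":0,"dy":0,"dz":0,"ax":0,"ay":0,"az":0}]'; python3 -m jog '[{"dx":0,"dy":0,"dz":1,"ax":0,"ay":0,"az":0},{"dx":0,"dy":0,"dz":1,"ax":0,"ay":0,"az":0},{"dx":0,"dy":0,"dz":0,"ax":0,"ay":0,"az":0},{"dx":0,"dy":0,"dz":0,"ax":0,"ay":0,"az":0}]'
```

```text
time: 28.53
tool_pos: [0.5456, 0.2648, 0.2048]
tcp_rot: [-2.224, -2.219, 0.006]
wrist_force: [-16.5, -9.8, 34.9]
width: 0.28
grip_force: 43.5
time: 28.87
tool_pos: [0.5461, 0.264, 0.1977]
tcp_rot: [2.222, 2.217, -0.003]
wrist_force: [-0.5, -7.4, 0.7]
width: 0.283
grip_force: 40.3
```

It caught the rim and slid in, with the wall pushing toward -y. Ease it that way and lower.

```bash
python3 -m jog '[{"dx":-1.5,"dy":0,"dz":0,"ax":0,"ay":0,"az":0},{"dx":-1,"dy":0,"dz":0,"ax":0,"ay":0,"az":0},{"dx":0,"dy":0,"dz":0,"ax":0,"ay":0,"az":0},{"dx":0,"dy":0,"dz":0,"ax":0,"ay":0,"az":0}]';python3 -m jog '[{"dx":0,"dy":0,"dz":1,"ax":0,"ay":0,"az":0},{"dx":0,"dy":0,"dz":0,"ax":0,"ay":0,"az":0},{"dx":0,"dy":0,"dz":0,"ax":0,"ay":0,"az":0}]'
python3 - <<'E'
from h import *
c=snap('wrist','w14');snap('scene','s14')
a=cv2.resize(cv2.imread('pics/s14.png')[180:240,225:305],(400,300),interpolation=cv2.INTER_CUBIC); b=cv2.imread('pics/w14.png')[60:360,120:520]
cv2.imwrite('pics/c14.png',np.hstack([a,b]))
E
```

```text
time: 29.2
tool_pos: [0.5463, 0.263, 0.1972]
tcp_rot: [2.224, 2.218, 0.0]
wrist_force: [0.1, -4.2, 1.7]
width: 0.278
grip_force: 40.3
time: 29.45
tool_pos: [0.5463, 0.2632, 0.1962]
tcp_rot: [2.223, 2.219, -0.0]
wrist_force: [-1.2, -5.6, 4.9]
width: 0.282
grip_force: 41.0
```

```bash
python3 -m jog '[{"dx":-1.5,"dy":0,"dz":0,"ax":0,"ay":0,"az":0},{"dx":-1,"dy":0,"dz":0.5,"ax":0,"ay":0,"az":0},{"dx":0,"dy":0,"dz":0.7,"ax":0,"ay":0,"az":0},{"dx":0,"dy":0,"dz":0,"ax":0,"ay":0,"az":0},{"dx":0,"dy":0,"dz":0,"ax":0,"ay":0,"az":0}]'
```

```text
time: 29.97
tool_pos: [0.5463, 0.2623, 0.1961]
tcp_rot: [-2.224, -2.218, -0.004]
wrist_force: [-4.8, 1.6, 10.5]
width: 0.278
grip_force: 41.4
```

```bash
python3 -m jog '[{"dx":0,"dy":0,"dz":0,"ax":0,"ay":0,"az":0},{"dx":0,"dy":0,"dz":0,"ax":0,"ay":0,"az":0},{"dx":0,"dy":0,"dz":0,"ax":0,"ay":0,"az":0},{"dx":0,"dy":0,"dz":0,"ax":0,"ay":0,"az":0},{"dx":0,"dy":0,"dz":0,"ax":0,"ay":0,"az":0},{"dx":0,"dy":0,"dz":-15,"ax":0,"ay":0,"az":0},{"dx":0,"dy":0,"dz":-27,"ax":0,"ay":0,"az":0},{"dx":0,"dy":0,"dz":-27,"ax":0,"ay":0,"az":0},{"dx":0,"dy":0,"dz":-28,"ax":0,"ay":0,"az":0},{"dx":-34,"dy":-23.4,"dz":0,"ax":0,"ay":0,"az":0},{"dx":-34,"dy":-23.4,"dz":0,"ax":0,"ay":0,"az":0},{"dx":-34,"dy":-23.4,"dz":0,"ax":0,"ay":0,"az":0},{"dx":-34,"dy":-23.4,"dz":0,"ax":0,"ay":0,"az":0},{"dx":-34,"dy":-23.4,"dz":0,"ax":0,"ay":0,"az":0},{"dx":0,"dy":0,"dz":0,"ax":0,"ay":0,"az":0},{"dx":0,"dy":0,"dz":0,"ax":0,"ay":0,"az":0},{"dx":0,"dy":0,"dz":0,"ax":0,"ay":0,"az":0},{"dx":0,"dy":0,"dz":0,"ax":0,"ay":0,"az":0}]' 0.48
python3 - <<'E'
from h import *
c=snap('wrist','w15'); s=snap('scene','s15')
u,v=proj(c,[.4285,.0918,.05]); print(u,v,proj(c,[.4285,.0918,0]))
g=cv2.cvtColor(c['img'],cv2.COLOR_RGB2GRAY); x0,y0=int(u)-45,int(v)-70
G=g[y0:y0+120,x0:x0+90]; print(x0,y0)
for r in range(0,120,4): print(''.join(' .:-=+*#%@'[9-int(x)*10//256] for x in G[r,::2]))
b=cv2.imread('pics/w15.png')[10:310,:400]; a=cv2.resize(cv2.imread('pics/s15.png')[180:240,225:305],(400,300),interpolation=cv2.INTER_CUBIC)
cv2.imwrite('pics/c15.png',np.hstack([a,b]))
E
```

```text
time: 31.47
tool_pos: [0.4295, 0.0917, 0.2918]
tcp_rot: [2.223, 2.219, 0.002]
wrist_force: [0.4, -0.3, -0.5]
width: 0.478
grip_force: 0.0
319.79743945011177 251.000728602999 [320.45875144 226.97839855]
274 181
..:.....---::--:-:--::-------::-:---:-:..-=-:
.:..::::---:-----::::--:-::::::-::-:-:--=---:
........---:-------:::-::::::::::---:----:--:
...::::-----------:::--:-::-:::::::--:---::::
.::::::------------:----:::::::---:::-::-:--:
:.:::::--------------:-::::--::--::::--::::::
--------------------::-::::----:::-::-:----::
----------:-------:------:----:-:-:------::--
----------------------:-----::--------:-:----
:*******-----------:=------:--------:--:-=--:
***************=====---------:-------:-.-=--:
******************+==-----------------------:
******************====-----=+*---------------
*+****************==========+*=--------------
*+++*++**********+==-::.:-==+************::--
++++++++*********=:........:=*************+==
++++++++*********:..........:****************
+++++++++++******:..:====...:****************
+++++++++++*******:........:*****************
++++++++++++++*****+-:...-*************====**
++++++++++++++*******++******************=***
++++++++++++++*******************************
+++++++++++++++******************************
++++++++++++*********************************
++++++*+*************************************
*********************************************
********************************************=
*********************-*******************=---
*********************:-+***************+-----
*********************=*****************#-----
```

```bash
python3 -m jog '[{"dx":2,"dy":-1.3,"dz":10,"ax":0,"ay":0,"az":0},{"dx":0,"dy":0,"dz":25,"ax":0,"ay":0,"az":0},{"dx":0,"dy":0,"dz":25,"ax":0,"ay":0,"az":0},{"dx":0,"dy":0,"dz":22,"ax":0,"ay":0,"az":0},{"dx":0,"dy":0,"dz":16,"ax":0,"ay":0,"az":0},{"dx":0,"dy":0,"dz":0,"ax":0,"ay":0,"az":0},{"dx":0,"dy":0,"dz":0,"ax":0,"ay":0,"az":0}]' 0.48 && python3 -m jog '[{"dx":0,"dy":0,"dz":0,"ax":0,"ay":0,"az":0},{"dx":0,"dy":0,"dz":0,"ax":0,"ay":0,"az":0},{"dx":0,"dy":0,"dz":0,"ax":0,"ay":0,"az":0},{"dx":0,"dy":0,"dz":0,"ax":0,"ay":0,"az":0},{"dx":0,"dy":0,"dz":0,"ax":0,"ay":0,"az":0},{"dx":0,"dy":0,"dz":0,"ax":0,"ay":0,"az":0},{"dx":0,"dy":0,"dz":0,"ax":0,"ay":0,"az":0},{"dx":0,"dy":0,"dz":0,"ax":0,"ay":0,"az":0},{"dx":0,"dy":0,"dz":0,"ax":0,"ay":0,"az":0},{"dx":0,"dy":0,"dz":0,"ax":0,"ay":0,"az":0}]' 0 40
```

```text
time: 32.15
tool_pos: [0.4266, 0.0936, 0.1918]
tcp_rot: [-2.221, -2.218, 0.005]
wrist_force: [0.3, 0.2, 1.3]
width: 0.479
grip_force: 0.0
time: 32.98
tool_pos: [0.4283, 0.0934, 0.1945]
tcp_rot: [2.223, 2.218, 0.004]
wrist_force: [0.4, 1.3, 6.4]
width: 0.134
grip_force: 39.4
```

```bash
python3 -m jog '[{"dx":0,"dy":0,"dz":-15,"ax":0,"ay":0,"az":0},{"dx":0,"dy":0,"dz":-25,"ax":0,"ay":0,"az":-7},{"dx":0,"dy":0,"dz":-25,"ax":0,"ay":0,"az":-7},{"dx":0,"dy":0,"dz":-25,"ax":0,"ay":0,"az":-7},{"dx":0,"dy":0,"dz":-7,"ax":0,"ay":0,"az":-7},{"dx":0,"dy":0,"dz":0,"ax":0,"ay":0,"az":-7},{"dx":0,"dy":0,"dz":0,"ax":0,"ay":0,"az":-7},{"dx":0,"dy":0,"dz":0,"ax":0,"ay":0,"az":-7},{"dx":0,"dy":0,"dz":0,"ax":0,"ay":0,"az":-7},{"dx":0,"dy":0,"dz":0,"ax":0,"ay":0,"az":-7},{"dx":0,"dy":0,"dz":0,"ax":0,"ay":0,"az":-7},{"dx":0,"dy":0,"dz":0,"ax":0,"ay":0,"az":-7},{"dx":-20.7,"dy":31.2,"dz":0,"ax":0,"ay":0,"az":0},{"dx":-20.7,"dy":31.2,"dz":0,"ax":0,"ay":0,"az":0},{"dx":-20.7,"dy":31.2,"dz":0,"ax":0,"ay":0,"az":0},{"dx":-20.7,"dy":31.2,"dz":0,"ax":0,"ay":0,"az":0},{"dx":-20.7,"dy":31.2,"dz":0,"ax":0,"ay":0,"az":0},{"dx":-20.7,"dy":31.2,"dz":0,"ax":0,"ay":0,"az":0}]'
python3 -m jog '[{"dx":0,"dy":0,"dz":0,"ax":0,"ay":0,"az":0},{"dx":0,"dy":0,"dz":0,"ax":0,"ay":0,"az":0},{"dx":0,"dy":0,"dz":0,"ax":0,"ay":0,"az":0},{"dx":0,"dy":0,"dz":0,"ax":0,"ay":0,"az":0}]'
python3 - <<'E'
from h import *
c=snap('wrist','w16');s=snap('scene','s16')
print(proj(c,[.5905,.2489,.014]),proj(c,[.546,.2625,.056]),proj(c,[.635,.239,.04]))
E
```

```text
time: 34.48
tool_pos: [0.5915, 0.2484, 0.2895]
tcp_rot: [-0.359, -3.12, 0.001]
wrist_force: [0.9, -1.1, -0.3]
width: 0.136
grip_force: 39.1
time: 34.82
tool_pos: [0.5896, 0.2464, 0.2896]
tcp_rot: [-0.36, -3.119, 0.002]
wrist_force: [-0.2, -0.3, -0.1]
width: 0.133
grip_force: 39.2
[327.06262471 232.65126748] [334.43189283 161.3051091 ] [328.00252807 322.16527949]
```

```bash
python3 -m jog '[{"dx":-0.3,"dy":2.5,"dz":20,"ax":0,"ay":0,"az":0},{"dx":0,"dy":0,"dz":25,"ax":0,"ay":0,"az":0},{"dx":0,"dy":0,"dz":20,"ax":0,"ay":0,"az":0},{"dx":0,"dy":0,"dz":10,"ax":0,"ay":0,"az":0},{"dx":0,"dy":0,"dz":3,"ax":0,"ay":0,"az":0},{"dx":0,"dy":0,"dz":3,"ax":0,"ay":0,"az":0},{"dx":0,"dy":0,"dz":2,"ax":0,"ay":0,"az":0},{"dx":0,"dy":0,"dz":2,"ax":0,"ay":0,"az":0},{"dx":0,"dy":0,"dz":0,"ax":0,"ay":0,"az":0},{"dx":0,"dy":0,"dz":0,"ax":0,"ay":0,"az":0}]'
```

```text
time: 35.75
tool_pos: [0.5918, 0.2497, 0.206]
tcp_rot: [0.359, 3.12, 0.001]
wrist_force: [-1.1, -0.4, -0.8]
width: 0.13
grip_force: 39.2
```

Bottom is below the mouth with no contact force. Continue down.

```bash
python3 -m jog '[{"dx":0,"dy":0,"dz":2,"ax":0,"ay":0,"az":0},{"dx":0,"dy":0,"dz":2,"ax":0,"ay":0,"az":0},{"dx":0,"dy":0,"dz":1.5,"ax":0,"ay":0,"az":0},{"dx":0,"dy":0,"dz":1,"ax":0,"ay":0,"az":0},{"dx":0,"dy":0,"dz":1,"ax":0,"ay":0,"az":0},{"dx":0,"dy":0,"dz":0.8,"ax":0,"ay":0,"az":0},{"dx":0,"dy":0,"dz":0,"ax":0,"ay":0,"az":0},{"dx":0,"dy":0,"dz":0,"ax":0,"ay":0,"az":0}]'
```

```text
time: 36.42
tool_pos: [0.592, 0.2498, 0.1985]
tcp_rot: [0.359, 3.12, 0.0]
wrist_force: [-3.1, -1.4, 8.3]
width: 0.132
grip_force: 40.2
```

```bash
python3 -m jog '[{"dx":0,"dy":0,"dz":0,"ax":0,"ay":0,"az":0},{"dx":0,"dy":0,"dz":0,"ax":0,"ay":0,"az":0},{"dx":0,"dy":0,"dz":0,"ax":0,"ay":0,"az":0},{"dx":0,"dy":0,"dz":0,"ax":0,"ay":0,"az":0},{"dx":0,"dy":0,"dz":0,"ax":0,"ay":0,"az":0},{"dx":0,"dy":0,"dz":-15,"ax":0,"ay":0,"az":0},{"dx":0,"dy":0,"dz":-30,"ax":0,"ay":0,"az":0},{"dx":0,"dy":0,"dz":-35,"ax":0,"ay":0,"az":0},{"dx":0,"dy":0,"dz":-35,"ax":0,"ay":0,"az":0},{"dx":0,"dy":0,"dz":-35,"ax":0,"ay":0,"az":0},{"dx":0,"dy":0,"dz":0,"ax":0,"ay":0,"az":0},{"dx":0,"dy":0,"dz":0,"ax":0,"ay":0,"az":0},{"dx":0,"dy":0,"dz":0,"ax":0,"ay":0,"az":0}]' 0.4
python3 - <<'E'
from h import *
snap('wrist','w17')
E
python3 -m jog '[{"dx":5,"dy":-37,"dz":0,"ax":0,"ay":0,"az":0},{"dx":5,"dy":-37,"dz":0,"ax":0,"ay":0,"az":0},{"dx":5,"dy":-37,"dz":0,"ax":0,"ay":0,"az":0},{"dx":5,"dy":-37,"dz":0,"ax":0,"ay":0,"az":0},{"dx":5,"dy":-37,"dz":0,"ax":0,"ay":0,"az":0},{"dx":5,"dy":-37,"dz":0,"ax":0,"ay":0,"az":0},{"dx":5,"dy":-37,"dz":0,"ax":0,"ay":0,"az":0},{"dx":5,"dy":-37,"dz":0,"ax":0,"ay":0,"az":0},{"dx":5,"dy":-37,"dz":0,"ax":0,"ay":0,"az":0},{"dx":0,"dy":0,"dz":0,"ax":0,"ay":0,"az":0},{"dx":0,"dy":0,"dz":0,"ax":0,"ay":0,"az":0},{"dx":0,"dy":0,"dz":0,"ax":0,"ay":0,"az":0}]'
python3 - <<'E'
from h import *
snap('wrist','w18'); snap('scene','s18')
I=lambda n:cv2.imread('pics/'+n+'.png')
R=lambda i:cv2.resize(i,(400,300),interpolation=cv2.INTER_CUBIC)
z=np.hstack([R(I('w17')[60:390,100:540]),R(I('w18')[60:390,100:540])])
y=cv2.resize(I('s18')[175:275,215:415],(800,300)[:2],interpolation=cv2.INTER_CUBIC)
cv2.imwrite('pics/fin.png',np.vstack([z,R(I('s18')[180:240,225:305]) if 0 else y]))
E
```

```text
time: 37.5
tool_pos: [0.5914, 0.2496, 0.3466]
tcp_rot: [-0.359, -3.121, 0.0]
wrist_force: [0.0, -0.6, -0.9]
width: 0.402
grip_force: 0.0
time: 38.55
tool_pos: [0.4716, -0.0644, 0.3454]
tcp_rot: [-0.361, -3.118, -0.001]
wrist_force: [-0.1, 0.2, 0.3]
width: 0.4
grip_force: 0.0
```

View pics/fin.png

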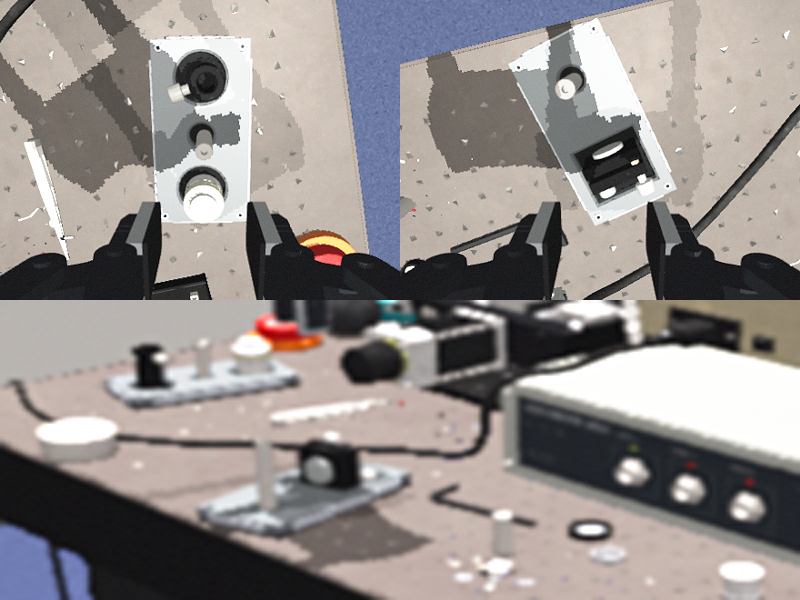

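The last picture shows all five parts upright in their pockets: holder (203,80), post_50 (203,140) and objective (203,195) in one tray, post_75 (570,80) and the mount (615,165) in the other. The shortest post is still standing at (502,530), and the gripper is clear.

```bash
python3 -c "
from workcell import bot
print(bot.finish_job())"
```

```text
the job is handed in; nothing more can be done
None
```

I handed the job in at about 39 s of the 125 s: both kits are made up with every part upright in its pocket, and the shortest post was left where it stood; the post holder caught its pocket rim on the way in (35 N at the wrist) before seating.

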